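Tip the jacking block into the drilling jig and clamp it

ROBOT

A 6-joint arm with a two-finger parallel gripper is mounted at the origin on a cart in front of the work surface, level with it; the furniture and walls round the work are solid. World frame = base frame: x ahead of the robot, y to its left, z up, the work surface at z = 0. Lengths are in m, angles in rad, forces in N, time in s.
With the tool pointing down it reaches from about 0.275 to 0.85 m from the base axis. Payload 19 kg.
Tool frame: the origin (TCP) lies midway between the tips of the shut fingers; the grasp point (between the pads) lies arm.hold_point_z behind it (arm.hold_point_z is the distance from the TCP to the grasp point, in m); z points along the fingers, y is the line along which they close (so a half turn about z gives the same grasp; the last joint's range is limited). The gripper opens to 85 mm and grips with 20 to 120 N. Pads are 22 mm wide; open, the fingers measure 114 mm over their backs; the gripper's body (76 mm by 85 mm) begins 54 mm behind the grasp point. The pads swing forward as they close: fully open they stand 13 mm farther back than shut.
Start: joints at [-0.134, 0.15, 1.437, -0, 1.554, -0.134], TCP at [0.575, -0, 0.231] pointing down, gripper open.
Joint ranges: [-2.8, 2.8], [-0.68, 2.1], [0.12, 2.68], [-1.39, 4.53], [0.16, 2.79], [-2.81, 2.81]. Speed limits (rad/s): [1.89, 1.89, 2.22, 3.01, 3.01, 3.01].

INTERFACE

Orientations are given as [roll, pitch, yaw] about the fixed x, y, z axes, in that order (R = Rz(yaw) Ry(pitch) Rx(roll)).
In Python, from bench import arm, grab_frame, camera_model gives the robot as it stands.
- The arm moves only by the tool carry_out, never from a script. Its argument "commands" is a list of rows, each a list of 3 entries, a list of its own where there are three numbers: the finger opening in m, from 0 to 0.0854, then the shift along the tool's x, y, z in m, then the turn, a rotation vector about the tool's x, y, z in rad. A call has 1 to 10 rows; each row is the pose to reach, as a shift and turn from the pose commanded when the call began, along the tool's axes at that moment; what a row does not reach only later rows make up. A row lasts 1/10 s, in which the tool goes at most 50 mm and 8.59 degrees, less where a joint would pass 70% of its speed; a pose out of reach is approached as far as the arm can. A call with a gripper value outside its range is refused whole. The fingers move at their own pace and stop on an object; "force" is the grip in N (left out, the last holds). Time passes only in rows, so rows that repeat a pose let the fingers close. It gives the time, the measured TCP pose, the force, the opening and the grip force at its end, in the units of the state.
- arm.observe(): the state, without advancing time (a new reading comes with each control period).
- grab_frame(name): name is "scene" or "side" or "wrist"; returns (picture, depth): 400x640x3 uint8, red, green, blue; 400x640 float32, m along the optical axis (not along the pixel's ray), 0 where there is no reading.
- camera_model(name): a dict with "K" (3x3 intrinsics, pixels), "R" (3x3) and "t" (3): a world point X has camera coordinates R X + t. Camera axes: x right, y down, z forward; pixel columns grow to the right and rows downward; lengths in m; the calibration is good to about 2 mm. A picture is of the moment at which its call begins: read the wrist's pose just before it. camera_model takes no time and is no camera call; for the wrist camera it gives the pose at the moment of the call.
- arm.finish_job(): hands the job in; it is judged then, once.
The state is a dict: "t": time; "joint_positions": joint angles; "dq": joint speeds; "joint_torque": joint torques, N m; "ee_pos": TCP position; "tool_rot": TCP orientation; "wrist_force": force on the tool from outside, world axes, zero at the start; "torque": the same for the moment, N m; "gripper_width": opening from 0.0 (shut) to 1.0 (fully open); "gripper_force": force on a finger pad.
Only numpy, scipy, OpenCV 4.12 (cv2) and the standard library are available. Lean on these libraries where they do the work, as an engineer would, in place of code of your own. Each camera call takes 0.05 s, during which the arm holds its last target. There are 200 camera calls.

TASK

The timber jacking block stands on its end at the open end of the drilling jig. Push it high up with the fingertips, so that it does not slide but tips over and falls flat on the jig's bed towards the end stop; then push it along the bed, in under the drill-bush plate, until it is home against the end stop; and last push the handle of the wooden cam round until the cam holds the block tight against the fence. Only push: do not lift anything, and leave the other things where they are.

Things in the scene. Friction and masses are not known exactly. Their poses are not given: they have to be found in the camera images.
- jig: Drilling jig on a plywood bed 15 mm thick, fixed to the chest top. Origin: on the chest top, under the centre of the block's home place; x along the bed to the end stop, y to the cam's side, z up. Bed: x -205 to 115 mm, y -85 to 67 mm, top z = 15 mm. Marker lines on it outline the home place (x -80 to 80, y -50 to 50 mm).
- fence (a point): middle of the top inner edge of the pale wooden fence along the whole bed: inner face at y = -50 mm of the jig (this point at x = -45 mm), 22 mm thick, top at z = 55 mm.
- end_stop (a point): middle of the foot of the end stop's face (jig x = 80, y = 0, z = 15 mm). The stop is pale wood, jig y -38 to 38 mm. On it an aluminium drill-bush plate reaches back over the bed to x = 52 mm, y -30 to 30 mm, underside z = 79 mm, top z = 87 mm with a steel bush to 97 mm: the lying block (top z = 75 mm) goes under it with 4 mm to spare.
- block: Dark timber jacking block 100 x 160 x 60 mm, 0.4 to 0.7 kg. Axes: x the 100, y the 160, z the 60 mm; origin at the centre of a 100 x 160 face, the block fills z 0 to 60. At first it stands on the bed, y up, z along the jig's -x; the origin's face looks to the end stop from about 205 mm, and the block is 2 to 9 mm off the fence. Pushed near its top, it falls by itself after some 60 mm.
- block_middle (a point): the middle of the block's volume, 30 mm along the block's z from its origin; with the block home and clamped it lies at x = 0, y = 0, z = 45 mm of the jig.
- cam_lever (a joint): Wooden eccentric cam with a bar handle: angle in rad, 0 open, growing counter-clockwise seen from above; starts at 0 to 0.25. The handle points 0.96 + value from the jig's x towards its y. The cam meets a block lying at the fence at about 1.60 and grips it by 1.64; hard stop at 1.68. Stays where left. Takes 2 N at the handle's end, 6 N at 1.62, 12 to 15 N at 1.65.
- cam_pivot (a point): the cam's vertical pivot axis at the chest top (jig x = 0, y = 76 mm); the cam disc is 42 mm across, z 17 to 47 mm, with a bolt head to 54 mm.
- lever_end (a point): centre of the round end of the cam's handle: 92 mm from the pivot, 37 mm above the chest top; the end is 24 mm across, the bar 17 mm wide and 18 mm high (z 28 to 46 mm above the chest).
- spanner_10: small combination spanner, 134 x 22 x 8 mm, lying beside the bed behind the cam; leave alone. Origin: centre of its underside.
- chest_spray: aerosol can with red cap, 67 mm across, 209 mm high, at the back left; leave alone. Origin: centre of its foot.
- solvent_tin: cream tin with a stirring rod in it, 85 mm across, 101 mm high (rod to 191 mm), at the front left; leave alone. Origin: centre of its foot.
- brush_jar: empty glass jar, 70 mm across, 83 mm high, at the back; leave alone. Origin: centre of its foot.
- masking_tape: roll of masking tape lying flat, 100 mm across, 25 mm high, at the back right; leave alone. Origin: centre of its underside.
- oil_filter: blue spin-on oil filter, 70 mm across, 89 mm high, on the right; leave alone. Origin: centre of its foot.
- chest_driver: screwdriver with black handle, 193 mm long, 31 mm thick, along the front edge; leave alone. Origin: middle of its underside.
- spanner_13: combination spanner, 164 x 28 x 8 mm, along the front edge; leave alone. Origin: middle of its underside.

How it is judged:
On the way, in this order (a step that is already met when the one before it is completed fails the run):
1. the block has been tipped over and lies flat on the bed, between fence and cam, not yet home (angle between block's own z axis and vertical below 0.08 rad and z of block_middle in the frame of jig below 0.05 m and y of block_middle in the frame of jig between -0.006 and 0.025 m and x of block_middle in the frame of jig above -0.075 m), for 0.2 s.
2. with the cam still open, the lying block has been pushed home against the end stop (all of step 1 and x of block_middle in the frame of jig above -0.004 m and value of joint cam_lever below 1 rad), for 0.2 s.
At the end, for the whole second after the job is handed in: The block lies flat on the bed (within 0.05 rad), its end within 4 mm of the end stop, its side within 3 mm of the fence and square to it (0.04 rad), the cam lever turned past 1.60 rad so that the cam presses on the block, all at rest and nothing touched (angle between block's own z axis and vertical below 0.05 rad and z of block_middle in the frame of jig below 0.049 m and x of block_middle in the frame of jig between -0.004 and 0.004 m and y of block_middle in the frame of jig between -0.004 and 0.003 m and angle between the y axis of block and the x axis of jig, either way round below 0.04 rad and value of joint cam_lever above 1.6 rad and linear speed of block below 0.01 m/s).
It fails at once if the block is slid along the bed by more than about 25 mm while it still stands (angle between block's own y axis and vertical below 0.1 rad and x of block_middle in the frame of jig above -0.125 m).
It fails at once if the block is lifted or carried (z of block_middle in the frame of jig above 0.11 m or (angle between block's own z axis and vertical below 0.1 rad and z of block_middle in the frame of jig above 0.065 m) or (angle between block's own z axis and vertical below 0.35 rad and z of block_middle in the frame of jig above 0.085 m)).
It fails at once if one of the other things on the chest is shifted by more than 25 mm (distance of any of spanner_10, chest_spray, solvent_tin, brush_jar, masking_tape, oil_filter, chest_driver, spanner_13 from where it was at the start of the episode above 0.025 m).
It fails at once if the cam is closed before the block lies in the bed (value of joint cam_lever above 1.2 rad and angle between block's own z axis and vertical above 0.5 rad).
It also fails if it takes over 58 s, if anything falls off the work surface, if the arm or the gripper's body presses on something with over 40 N, if the wrist force passes 120 N, or if a joint passes its speed limit or range.

## Working session

There is one attempt and no reset: what is moved stays moved. The work goes in short steps, Python scripts to look and compute and a tool call to move; the robot and the scene stay as the last step left them, time stands still between calls to the robot, and variables do not carry over. Pictures are saved under pics/ and viewed, at most 10 in all, crops included, and the job is handed in when it is done.

Besides the shell and the picture viewer there is one more tool, called as a command line: name --argument value ..., lists and objects as JSON in quotes. carry_out: Moves the arm, as the interface text tells. Its arguments: {"type":"object","properties":{"commands":{"type":"array","items":{"type":"array"}},"force":{"type":"number"}},"required":["commands"]}

```bash
mkdir -p pics
python3 - <<'E'
from bench import arm, grab_frame, camera_model
import cv2, numpy as np
s=arm.observe(); print({k:np.round(v,3).tolist() for k,v in s.items()}, arm.hold_point_z)
for n in ["scene","side"]:
    p,d=grab_frame(n); cv2.imwrite(f"pics/{n}0.png",p[:,:,::-1]); np.savez(f"{n}0.npz",p=p,d=d,**camera_model(n))
    m=camera_model(n); print(n,np.round(m["K"],1).tolist(),np.round(-m["R"].T@m["t"],3))
E
```

```text
{'t': 0.0, 'joint_positions': [-0.134, 0.151, 1.438, 0.0, 1.554, -0.134], 'dq': [0.002, -0.001, 0.001, 0.0, -0.0, 0.001], 'joint_torque': [0.0, -71.306, -57.086, -0.0, 0.009, 0.0], 'ee_pos': [0.575, 0.0, 0.231], 'tool_rot': [-3.14, -0.0, 1.571], 'wrist_force': [1.312, -0.916, 0.381], 'torque': [0.001, 0.014, 0.029], 'gripper_force': 0.0, 'gripper_width': 1.0} 0.0187
scene [[460.7, 0.0, 318.2], [0.0, 460.7, 199.8], [0.0, 0.0, 1.0]] [-0.029 -0.702  0.924]
side [[398.8, 0.0, 318.8], [0.0, 398.8, 201.5], [0.0, 0.0, 1.0]] [ 0.066 -0.693  0.824]
```

View pics/scene0.png

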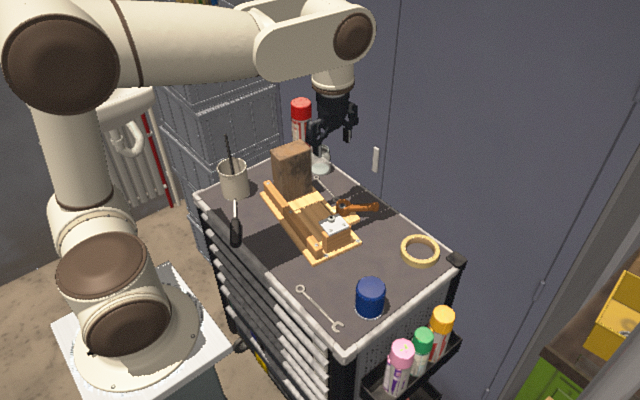

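View pics/side0.png

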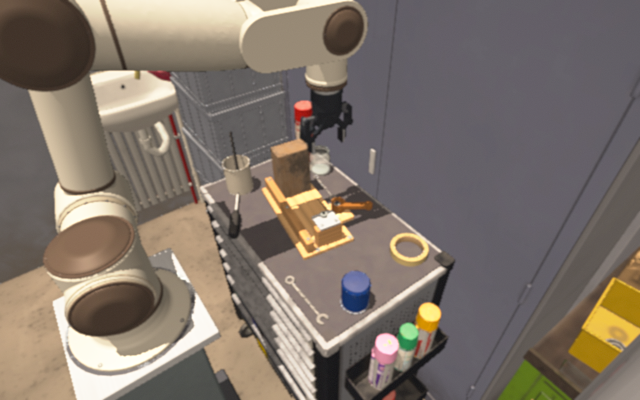

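The block stands at about (292,170) in scene, the end stop with bush plate is at (335,232), the cam handle (orange) at about (355,208), and the fence is on the near (robot) side. Next I'll look with the wrist camera and fuse depth into a top-down map.

```bash
cat > h.py <<'E'
import numpy as np, cv2
from bench import arm, grab_frame, camera_model
def cloud(n):
    m=camera_model(n); p,d=grab_frame(n)
    v,u=np.nonzero(d>0); z=d[v,u]; K=np.array(m["K"])
    c=np.stack([(u-K[0,2])*z/K[0,0],(v-K[1,2])*z/K[1,1],z],1)
    return (c-np.array(m["t"]))@np.array(m["R"]), p[v,u], p
def ortho(clouds,x0,x1,y0,y1,s,zmax=0.3):
    # image: right = -y world, up = +x world
    W,H=int((y1-y0)/s),int((x1-x0)/s); im=np.zeros((H,W,3),np.uint8); hz=np.full((H,W),-9.)
    for P,C in clouds:
        k=(P[:,2]>-.02)&(P[:,2]<zmax)&(P[:,0]>x0)&(P[:,0]<x1)&(P[:,1]>y0)&(P[:,1]<y1)
        P,C=P[k],C[k]; o=np.argsort(P[:,2]); P,C=P[o],C[o]
        r=((x1-P[:,0])/s).astype(int).clip(0,H-1); c=((y1-P[:,1])/s).astype(int).clip(0,W-1)
        im[r,c]=C; hz[r,c]=P[:,2]
    return im,hz
E
python3 - <<'E'
from h import *
a=cloud("scene"); w=cloud("wrist"); cv2.imwrite("pics/wrist0.png",w[2][:,:,::-1])
np.savez("c0.npz",aP=a[0],aC=a[1],wP=w[0],wC=w[1],wp=w[2])
im1,h1=ortho([a[:2]],.3,.8,-.35,.35,.002,.26)
im2,h2=ortho([w[:2]],.3,.8,-.35,.35,.002,.26)
im=np.vstack([im1,im2]); im=cv2.resize(im[:,:,::-1],None,fx=1.15,fy=1.15); cv2.imwrite("pics/top0.png",im)
print(im.shape, np.round(-camera_model("wrist")["R"].T@camera_model("wrist")["t"],3))
E
```

```text
(575, 401, 3) [0.575 0.084 0.372]
```

View pics/wrist0.png

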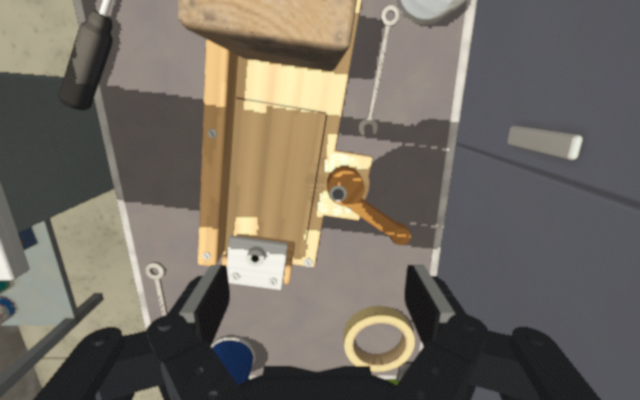

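View pics/top0.png

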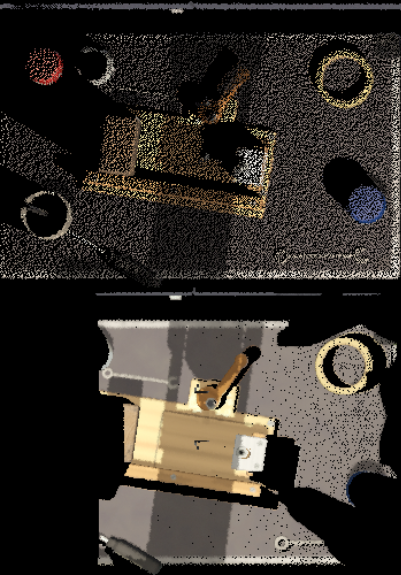

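Wrist view: jig x points down the image, cam bolt at about (338,193), bush at (255,257), home line corner at about (326,111), and the fence is at left with its inner edge at about x=237. I'll zoom in for accurate picks.

Run:
```python
import numpy as np,cv2
c=np.load("c0.npz"); p=c["wp"][80:300,190:430]
cv2.imwrite("pics/wz.png",cv2.resize(p[:,:,::-1],None,fx=2.7,fy=2.7,interpolation=cv2.INTER_CUBIC))
```

```text
(no output)
```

View pics/wz.png

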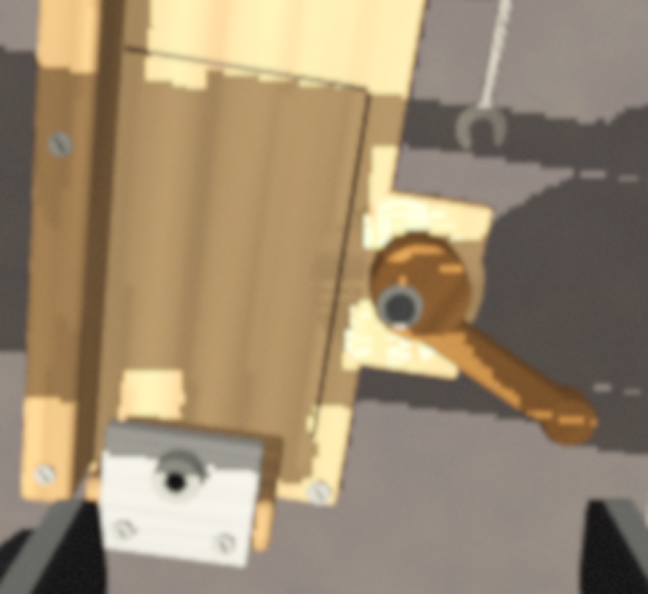

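Zoom picks: marker corner (370,92), bed corner (335,503), bolt (400,307), plate rear top corners (106,450)/(260,465), fence end inner edge (75,495), lever end (570,415).

```bash
cat >> h.py <<'E'
def ray(m,u,v,z):
    K=np.array(m["K"]);R=np.array(m["R"]);t=np.array(m["t"]); c=-R.T@t
    d=R.T@np.linalg.inv(K)@np.array([u,v,1.]); return c+d*(z-c[2])/d[2]
E
python3 - <<'E'
from h import *
from scipy.optimize import least_squares
m=camera_model("wrist"); z=lambda a,b:(190+(a+.5)/2.7-.5,80+(b+.5)/2.7-.5)
Q=[((370,92),(-80,50,15)),((335,503),(115,67,15)),((400,307),(0,76,54)),((260,465),(52,30,87)),((106,450),(52,-30,87)),((75,495),(115,-50,55))]
W=np.array([ray(m,*z(*q),J[2]/1e3)[:2] for q,J in Q]); J=np.array([j for _,j in Q])[:,:2]/1e3
f=lambda p:(np.c_[p[0]+J[:,0]*np.cos(p[2])-J[:,1]*np.sin(p[2]),p[1]+J[:,0]*np.sin(p[2])+J[:,1]*np.cos(p[2])]-W).ravel()
r=least_squares(f,[.56,0,-1.6]); print(r.x, (r.fun.reshape(-1,2)*1e3).round(1).tolist())
P=r.x; np.save("jig.npy",P); R=np.array([[np.cos(P[2]),-np.sin(P[2])],[np.sin(P[2]),np.cos(P[2])]])
toj=lambda X:(X[...,:2]-P[:2])@R
a,b=[toj(ray(m,*z(*q),.046)) for q in((570,415),(320,430))]; print("lever",a*1e3,np.arctan2(a[1]-.076,a[0])-.96)
c=np.load("c0.npz")
for n in "aw":
    X=c[n+"P"]; j=toj(X)*1e3; zz=X[:,2]*1e3
    k=(zz>165)&(zz<185)&(abs(j[:,0]+155)<60)&(abs(j[:,1])<90)
    if k.sum(): print(n,"block top",k.sum(),np.percentile(j[k],[1,99],0).round(1).tolist(),np.median(zz[k]))
    k=(zz>30)&(zz<160)&(abs(j[:,0]+130)<20)&(abs(j[:,1])<45)
    if k.sum(): print(n,"face x", np.percentile(j[k,0],[5,50,95]).round(1))
    k=(abs(j[:,0])<60)&(abs(j[:,1])<20); print(n,"bed z",np.median(zz[k]))
    for nm,lo in(("tall",100),):
        k=(zz>lo)&(zz<215)&((abs(j[:,1])>75)|(j[:,0]<-220))&(abs(j[:,0])<350)&(abs(j[:,1])<250); 
        if n=="a":
            for s in(-1,1): q=j[k&(j[:,1]*s>0)]; print(s,np.percentile(q,[1,50,99],0).round(0).tolist() if len(q) else None)
print("R cols (jig x,y in world)",R[:,0],R[:,1])
g=lambda x,y:(P[:2]+R@np.array([x,y])/1e3).round(4)
for q in((-240,0),(-185,0),(-80,0),(0,76)): print(q,g(*q))
E
```

```text
[ 0.52426938 -0.00563755 -1.7327374 ] [[-0.0, 0.2], [0.2, -2.7], [1.1, -2.5], [1.7, 6.5], [0.7, 9.8], [-3.8, -11.3]]
lever [ 35.80026245 156.03474227] 0.19018247059341142
a block top 567 [[-179.5, -50.5], [-118.9, 47.0]] 174.1386633217069
a face x [-124.8 -121.7 -118.6]
a bed z 443.4740270105703
-1 [[-293.0, -181.0], [-273.0, -136.0], [-213.0, -101.0]]
1 [[-322.0, 84.0], [-269.0, 144.0], [-87.0, 250.0]]
w block top 7336 [[-147.2, -46.4], [-121.0, 49.3]] 173.60139010555443
w face x [-122.4 -121.4 -120.4]
w bed z 292.83863087375664
R cols (jig x,y in world) [-0.16123418 -0.98691618] [ 0.98691618 -0.16123418]
(-240, 0) [0.563  0.2312]
(-185, 0) [0.5541 0.1769]
(-80, 0) [0.5372 0.0733]
(0, 76) [ 0.5993 -0.0179]
```

Run:
```python
from h import *
P=np.load("jig.npy");R=np.array([[np.cos(P[2]),-np.sin(P[2])],[np.sin(P[2]),np.cos(P[2])]])
m=camera_model("wrist"); print(np.round(m["R"],3).tolist())
c=np.load("c0.npz"); X=c["wP"]; j=(X[:,:2]-P[:2])@R*1e3; z=X[:,2]*1e3
def rep(nm,k):
    q=j[k].astype(np.float32); r=cv2.minAreaRect(q); print(nm,k.sum(),"z",np.median(z[k]).round(1),np.round(r[0],1),np.round(r[1],1),round(r[2],2),np.percentile(q,[.5,99.5],0).round(1).tolist())
rep("fence",(z>50)&(z<60)&(j[:,1]<-40)&(j[:,1]>-90)&(abs(j[:,0])<130))
rep("plate",(z>83)&(z<91)&(abs(j[:,1])<45)&(j[:,0]>30)&(j[:,0]<130))
rep("bed",(z>10)&(z<19)&(j[:,1]<80)&(j[:,1]>-50)&(j[:,0]>-120)&(j[:,0]<130))
rep("bolt",(z>50)&(z<58)&(abs(j[:,1]-76)<20)&(abs(j[:,0])<20))
k=(z>50)&(z<60)&(j[:,1]<-40)&(j[:,1]>-90)&(abs(j[:,0])<130)
for lo in range(-120,120,40):
    q=j[k&(j[:,0]>lo)&(j[:,0]<lo+20)]; print(lo,np.percentile(q[:,1],[2,98]).round(1) if len(q) else 0)
k=(z>10)&(z<19)
for lo in range(-120,120,40):
    q=j[k&(j[:,0]>lo)&(j[:,0]<lo+10)&(j[:,1]<85)&(j[:,1]>30)]; print(lo,q[:,1].max().round(1) if len(q) else 0)
k=(z>165)&(z<185)&(abs(j[:,0]+135)<60)&(abs(j[:,1])<90); q=j[k]
for lo in range(-45,45,15):
    print("blk",lo,np.percentile(q[(q[:,1]>lo)&(q[:,1]<lo+15),0],98).round(1))
```

```text
[[1.0, 0.0, 0.0], [0.0, -0.945, 0.326], [0.0, -0.326, -0.945]]
fence 4716 z 53.7 [ -8.7 -61.8] [ 32.8 237.7] 87.41 [[-125.1, -72.8], [106.7, -50.9]]
plate 2317 z 85.9 [79.3 -0.9] [55.3 60.2] 0.2 [[52.2, -30.1], [105.9, 29.0]]
bed 18050 z 13.9 [-2.5 15. ] [130. 235.] 90.0 [[-119.2, -49.5], [108.0, 75.7]]
bolt 109 z 52.4 [-0.3 74.6] [11.8 11.9] 79.37 [[-6.1, 68.7], [5.6, 80.6]]
-120 [-72.5 -51.8]
-80 [-72.3 -51.6]
-40 [-72.2 -51.4]
0 [-71.7 -51.3]
40 [-71.7 -51.1]
80 [-71.5 -50.8]
-120 65.2
-80 65.5
-40 85.0
0 64.7
40 66.1
80 66.3
blk -45 -120.6
blk -30 -121.0
blk -15 -121.3
blk 0 -121.7
blk 15 -122.1
blk 30 -122.5
```

carry_out --commands '[[0,[0,0,-0.02],[0,0,0]],[0,[0.03,0,-0.02],[0,0,0.03]],[0,[0.06,-0.005,-0.02],[0,0,0.06]],[0,[0.09,-0.01,-0.02],[0,0,0.09]],[0,[0.12,-0.012,-0.02],[0,0,0.12]],[0,[0.15,-0.014,-0.02],[0,0,0.157]],[0,[0.18,-0.016,-0.02],[0,0,0.157]],[0,[0.204,-0.016,-0.02],[0,0,0.157]],[0,[0.204,-0.016,-0.02],[0,0,0.157]],[0,[0.204,-0.016,-0.02],[0,0,0.157]]]' --force 40

```text
t: 1.2
ee_pos: [0.5588, 0.2041, 0.251]
tool_rot: [-3.141, 0.0, 1.415]
wrist_force: [-0.4, 0.3, 0.4]
gripper_width: 0.003
gripper_force: 0.0
```

```bash
python3 - <<'E'
from h import *
P=np.load("jig.npy"); y=-1.7277;e=np.array([np.cos(y),np.sin(y)]); n=np.array([-e[1],e[0]])
o=P[:2]-.0012*n; np.save("jig.npy",[*o,y])
open("h.py","a").write('''
def J(): 
    P=np.load("jig.npy");y=P[2]; return P[:2],np.array([[np.cos(y),-np.sin(y)],[np.sin(y),np.cos(y)]])
def st():
    s=arm.observe();o,R=J();print("t",round(s["t"],2),"jig",((s["ee_pos"][:2]-o)@R*1e3).round(1),"z",round(s["ee_pos"][2]*1e3,1),"rot",np.round(s["tool_rot"],3),"F",np.round(s["wrist_force"],1),"w",s["gripper_width"])
''')
E
python3 -c "from h import *; st()"
```

```text
t 1.2 jig [-212.6    2.6] z 251.0 rot [-3.141  0.     1.415] F [-0.4  0.3  0.4] w 0.002910690446745185
```

carry_out --commands '[[0,[0,0,0.03],[0,0,0]],[0,[0,0,0.06],[0,0,0]],[0,[0,0,0.093],[0,0,0]],[0,[-0.008,0,0.093],[0,0,0]],[0,[-0.013,0,0.093],[0,0,0]],[0,[-0.018,0,0.093],[0,0,0]],[0,[-0.023,0,0.093],[0,0,0]],[0,[-0.028,0,0.093],[0,0,0]],[0,[-0.033,0,0.093],[0,0,0]],[0,[-0.038,0,0.093],[0,0,0]]]'

```text
t: 2.2
ee_pos: [0.553, 0.1661, 0.1586]
tool_rot: [3.141, -0.0, 1.414]
wrist_force: [1.0, 1.0, 1.3]
gripper_width: -0.003
gripper_force: 0.6
```

```bash
python3 -c "
from h import *; st(); p=grab_frame('scene')[0][110:280,180:380]; cv2.imwrite('pics/s1.png',cv2.resize(p[:,:,::-1],None,fx=3,fy=3))"
```

```text
t 2.2 jig [-174.1    2.8] z 158.6 rot [ 3.141 -0.     1.414] F [1.  1.  1.3] w -0.0027799993423537343
```

View pics/s1.png

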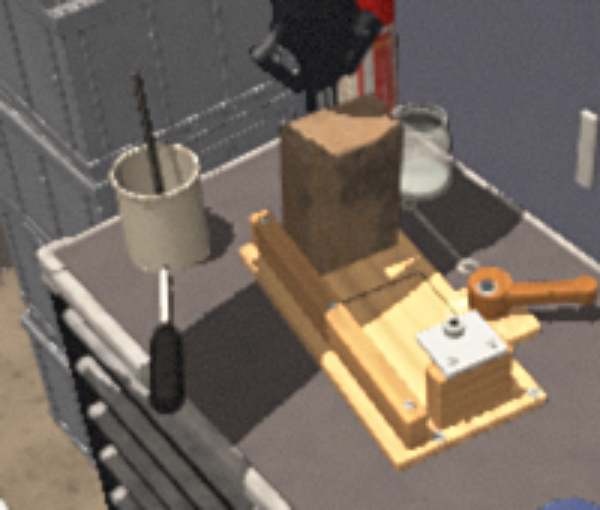

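The block appears in contact with the fingers at about (310,110), perhaps leaning slightly. I'll check from depth that it tips rather than slides.

```bash
cat >> h.py <<'E'
def prof():
    o,R=J(); X=cloud("scene")[0]; j=(X[:,:2]-o)@R*1e3; z=X[:,2]*1e3
    for lo in range(20,190,20):
        k=(z>lo)&(z<lo+10)&(abs(j[:,1])<40)&(j[:,0]>-190)&(j[:,0]<45)
        if k.sum()>5: print(lo,k.sum(),np.percentile(j[k,0],[2,50,95]).round(1))
E
python3 -c "from h import *; prof()"
```

```text
20 48 [-122.6 -120.   -81.1]
40 58 [-121.6 -117.5 -114.7]
60 63 [-117.1 -114.6 -111.7]
80 70 [-115.5 -112.1 -109.3]
100 65 [-112.1 -108.9 -106.6]
120 64 [-109.4 -106.7 -103.3]
140 68 [-106.4 -103.8 -100.7]
160 79 [-104.3 -100.8  -98.5]
180 102 [-175.2 -152.  -133.7]
```

It is tipping cleanly with the foot still at about -122. Pushing on.

carry_out --commands '[[0,[-0.006,0,0],[0,0,0]],[0,[-0.012,0,0],[0,0,0]],[0,[-0.018,0,0],[0,0,0]],[0,[-0.024,0,0],[0,0,0]],[0,[-0.03,0,0],[0,0,0]],[0,[-0.036,0,0],[0,0,0]],[0,[-0.042,0,0],[0,0,0]],[0,[-0.048,0,0],[0,0,0]],[0,[-0.052,0,0],[0,0,0]],[0,[-0.052,0,0],[0,0,0]]]'

```text
t: 3.3
ee_pos: [0.5448, 0.1146, 0.1583]
tool_rot: [-3.142, 0.0, 1.413]
wrist_force: [0.2, -0.6, -0.6]
gripper_width: 0.001
gripper_force: 0.0
```

```bash
python3 -c "from h import *; st();prof()"
```

```text
t 3.3 jig [-122.     2.7] z 158.3 rot [-3.142  0.     1.413] F [ 0.2 -0.6 -0.6] w 0.0013787908332599944
60 7 [-89.4  27.4  43.9]
160 23 [-122.6 -111.6 -108.9]
180 33 [-127.2 -113.6 -107.9]
```

carry_out --commands '[[0,[0.018,0,0],[0,0,0]],[0,[0.036,0,0],[0,0,0]],[0,[0.036,0,0],[0,0,0]]]'

```text
t: 3.65
ee_pos: [0.5506, 0.1523, 0.1582]
tool_rot: [-3.141, -0.0, 1.415]
wrist_force: [-0.4, -0.7, -0.5]
gripper_width: 0.001
gripper_force: 0.0
```

```bash
cat >> h.py <<'E'
def blk(name=None):
    o,R=J(); P,C,p=cloud("wrist"); j=(P[:,:2]-o)@R*1e3; z=P[:,2]*1e3
    if name: cv2.imwrite(name,p[:,:,::-1])
    k=(z>65)&(z<80)&(abs(j[:,1])<65)&(j[:,0]>-150)&(j[:,0]<48); q=j[k]
    print(k.sum(),"top z",np.percentile(z[k],[5,50,95]).round(1),"x",np.percentile(q[:,0],[1,99]).round(1))
    for lo in range(-120,40,30):
        t=q[(q[:,0]>lo)&(q[:,0]<lo+30),1]
        if len(t)>20: print(lo,"y",np.percentile(t,[1.5,98.5]).round(1))
    for lo in range(-45,45,30):
        t=q[(q[:,1]>lo)&(q[:,1]<lo+30),0]
        if len(t)>20: print("rear x at y",lo,np.percentile(t,[1,99]).round(1))
E
python3 -c "from h import *; st();blk('pics/w2.png')"
```

```text
t 3.65 jig [-160.1    2.5] z 158.2 rot [-3.141 -0.     1.415] F [-0.4 -0.7 -0.5] w 0.0005776717621577462
3081 top z [68.2 73.6 74.8] x [-114.9   -0.2]
-120 y [-45.6  51.3]
-90 y [-45.4  52.5]
-60 y [0.1 6.5]
-30 y [-2.8  9.4]
0 y [-2.4  9.1]
rear x at y -45 [-113.8  -70.6]
rear x at y -15 [-114.1    2.8]
rear x at y 15 [-115.1  -72.3]
```

View pics/w2.png

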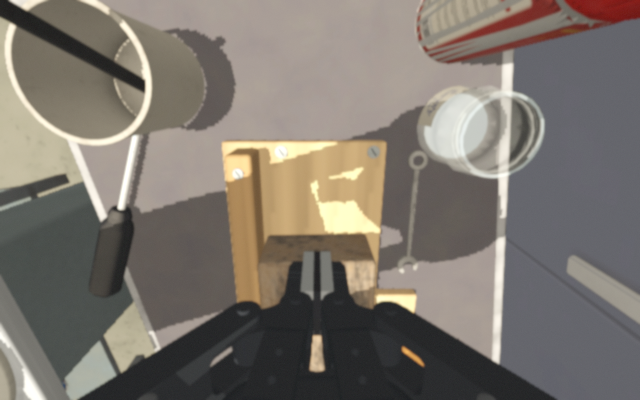

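The block lies flat at about (318,250), top z 74, rear edge at jig x ≈ -115, y centre ≈ +3. Lowering behind it and pushing.

carry_out --commands '[[0,[0,0,0.04],[0,0,0]],[0,[0,0,0.08],[0,0,0]],[0,[0,0,0.112],[0,0,0]],[0,[-0.02,0,0.112],[0,0,0]],[0,[-0.03,0,0.112],[0,0,0]],[0,[-0.036,0,0.112],[0,0,0]],[0,[-0.042,0,0.112],[0,0,0]],[0,[-0.048,0,0.112],[0,0,0]],[0,[-0.054,0,0.112],[0,0,0]],[0,[-0.06,0,0.112],[0,0,0]]]'

```text
t: 4.7
ee_pos: [0.5416, 0.0915, 0.0471]
tool_rot: [3.14, -0.001, 1.414]
wrist_force: [1.3, 5.9, 3.0]
gripper_width: 0.001
gripper_force: 3.0
```

```bash
python3 -c "from h import *; st();blk()"
```

```text
t 4.7 jig [-98.7   3.1] z 47.1 rot [ 3.140e+00 -1.000e-03  1.414e+00] F [1.3 5.9 3. ] w 0.0007924343572106437
1790 top z [65.7 73.5 78.4] x [-109.5  -57.9]
-120 y [-9.6 16.9]
-90 y [-44.8  52. ]
-60 y [0.5 6.8]
rear x at y -45 [-87.3 -62.6]
rear x at y -15 [-109.5  -57.7]
rear x at y 15 [-105.4  -68.7]
```

carry_out --commands '[[0,[-0.003,0,0],[0,0,0]],[0,[-0.005,0,0],[0,0,0]],[0,[-0.0065,0,0],[0,0,0]],[0,[-0.0075,0,0],[0,0,0]],[0,[-0.008,0,0],[0,0,0]],[0,[-0.008,0,0],[0,0,0]]]'

```text
t: 5.35
ee_pos: [0.5405, 0.0845, 0.047]
tool_rot: [3.14, -0.002, 1.414]
wrist_force: [3.0, 11.4, 3.5]
gripper_width: -0.001
gripper_force: 6.0
```

carry_out --commands '[[0,[-0.001,0,0],[0,0,0]],[0,[-0.002,0,0],[0,0,0]],[0,[-0.003,0,0],[0,0,0]],[0,[-0.003,0,0],[0,0,0]]]'

```text
t: 5.75
ee_pos: [0.5409, 0.0843, 0.0472]
tool_rot: [3.139, -0.007, 1.414]
wrist_force: [11.8, 39.0, -1.3]
gripper_width: -0.003
gripper_force: 20.2
```

```bash
python3 -c "from h import *; st();blk()"
```

```text
t 5.75 jig [-91.4   3.5] z 47.2 rot [ 3.139 -0.007  1.414] F [11.8 39.  -1.3] w -0.0025102636683565533
1815 top z [65.8 73.5 78.4] x [-102.   -50.6]
-120 y [-9.3 17.2]
-90 y [-44.5  52.3]
-60 y [-43.9  52.3]
rear x at y -45 [-80.4 -54.4]
rear x at y -15 [-102.   -50.4]
rear x at y 15 [-98.1 -61.7]
```

Block is home with hard contact. Retreating, rising, and going across to the open side of the handle.

carry_out --commands '[[0,[0.006,0,0],[0,0,0]],[0,[0.03,0,0],[0,0,0]],[0,[0.03,0,-0.04],[0,0,0]],[0,[0.03,0,-0.08],[0,0,0]],[0,[0.03,0,-0.105],[0,0,0]],[0,[0.0,0.025,-0.105],[0,0,0.07]],[0,[-0.03,0.05,-0.105],[0,0,0.14]],[0,[-0.06,0.075,-0.105],[0,0,0.21]],[0,[-0.09,0.1,-0.105],[0,0,0.29]],[0,[-0.12,0.125,-0.105],[0,0,0.37]]]'

```text
t: 6.8
ee_pos: [0.6447, -0.0591, 0.1515]
tool_rot: [3.141, 0.0, 1.041]
wrist_force: [0.2, 0.5, -0.7]
gripper_width: -0.0
gripper_force: 0.0
```

carry_out --commands '[[0,[-0.02,0.018,0],[0,0,0.066]],[0,[-0.02,0.018,0],[0,0,0.066]]]'

```text
t: 7.0
ee_pos: [0.65, -0.0872, 0.1508]
tool_rot: [-3.142, 0.001, 0.973]
wrist_force: [0.3, 0.3, -0.5]
gripper_width: -0.002
gripper_force: 0.0
```

Run:
```python
from h import *
st(); o,R=J(); s=arm.observe(); print("jig yaw of tool +x", s["tool_rot"][2]-np.load("jig.npy")[2])
P,C,p=cloud("wrist"); cv2.imwrite("pics/w3.png",p[:,:,::-1]); j=(P[:,:2]-o)@R*1e3; z=P[:,2]*1e3
k=(z>40)&(z<49)&(np.hypot(j[:,0],j[:,1]-76)<110)&(np.hypot(j[:,0],j[:,1]-76)>35)&(j[:,1]>80)
q=j[k]; print(k.sum(), np.median(np.arctan2(q[:,1]-76,q[:,0])), np.hypot(q[:,0],q[:,1]-76).max())
k=(z>66)&(z<80)&(abs(j[:,1])<62)&(j[:,0]>-100)&(j[:,0]<48); q=j[k]; print("block",len(q),np.percentile(q,[1,99],0).round(1).tolist() if len(q) else 0)
```

```text
t 7.0 jig [ 60.9 138.1] z 150.8 rot [-3.142e+00  1.000e-03  9.730e-01] F [ 0.3  0.3 -0.5] w -0.0019414368538581014
jig yaw of tool +x 2.700378678398133
1784 1.1186059296107835 103.2300970429222
block 22530 [[-77.7, -43.2], [46.4, 53.9]]
```

View pics/w3.png

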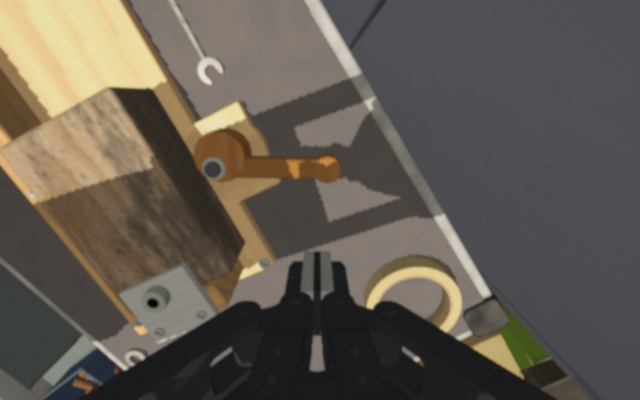

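The handle runs from the bolt (212,168) to its end (325,168), fingertips at (317,255) on its open side, and the block is under the plate at home. Descending, then pushing along the arc.

carry_out --commands '[[0,[0,0,0.04],[0,0,0]],[0,[0,0,0.08],[0,0,0]],[0,[0,0,0.11],[0,0,0]],[0,[0,0,0.121],[0,0,0]],[0,[0,0,0.121],[0,0,0]]]'

```text
t: 7.55
ee_pos: [0.649, -0.0831, 0.0295]
tool_rot: [-3.14, 0.001, 0.979]
wrist_force: [0.4, -0.8, -0.2]
gripper_width: 0.0
gripper_force: 0.0
```

carry_out --commands '[[0,[0.0058,0.0017,0],[0,0,-0.07]],[0,[0.0118,0.0031,0],[0,0,-0.14]],[0,[0.0178,0.004,0],[0,0,-0.21]],[0,[0.0239,0.0045,0],[0,0,-0.28]],[0,[0.0299,0.0045,0],[0,0,-0.35]],[0,[0.036,0.0041,0],[0,0,-0.42]],[0,[0.042,0.0033,0],[0,0,-0.49]],[0,[0.048,0.0021,0],[0,0,-0.56]],[0,[0.0539,0.0005,0],[0,0,-0.63]],[0,[0.0596,-0.0015,0],[0,0,-0.7]]]'

```text
t: 8.55
ee_pos: [0.6825, -0.0333, 0.0328]
tool_rot: [3.139, 0.001, 1.681]
wrist_force: [-1.1, -1.4, -0.6]
gripper_width: 0.003
gripper_force: 0.8
```

```bash
cat >> h.py <<'E'
def lev():
    st(); o,R=J(); s=arm.observe(); a=s["tool_rot"][2]-np.load("jig.npy")[2]-np.pi/2
    t=(s["ee_pos"][:2]-o)@R*1e3-[0,76]; print("tool out angle",round(a,3),"push,out",(t@[-np.sin(a),np.cos(a)]).round(1),(t@[np.cos(a),np.sin(a)]).round(1))
    P,C,p=cloud("wrist"); j=(P[:,:2]-o)@R*1e3; z=P[:,2]*1e3; r=np.hypot(j[:,0],j[:,1]-76)
    k=(z>40)&(z<49)&(r<75)&(r>30)&(j[:,1]>70)&(C[:,0]>1.7*C[:,2].astype(int)); q=j[k]
    if k.sum(): print(k.sum(),"lever value",round(np.median(np.arctan2(q[:,1]-76,q[:,0]))-.96,3))
    return p
E
python3 -c "from h import *; lev()"
```

```text
t 8.55 jig [  2.6 161.8] z 32.8 rot [3.139e+00 1.000e-03 1.681e+00] F [-1.1 -1.4 -0.6] w 0.002809108690749497
tool out angle 1.838 push,out -25.2 82.1
3494 lever value 0.884
```

carry_out --commands '[[0,[0.0058,0.0017,0.001],[0,0,-0.07]],[0,[0.0118,0.0031,0.001],[0,0,-0.14]],[0,[0.0178,0.004,0.001],[0,0,-0.21]],[0,[0.0239,0.0045,0.001],[0,0,-0.28]],[0,[0.0299,0.0045,0.001],[0,0,-0.35]],[0,[0.036,0.0041,0.001],[0,0,-0.42]],[0,[0.042,0.0033,0.001],[0,0,-0.49]],[0,[0.048,0.0021,0.001],[0,0,-0.56]],[0,[0.0539,0.0005,0.001],[0,0,-0.63]],[0,[0.0596,-0.0015,0.001],[0,0,-0.7]]]'

```text
t: 9.6
ee_pos: [0.6746, 0.0252, 0.0315]
tool_rot: [3.141, 0.002, 2.38]
wrist_force: [-0.7, -4.8, 0.2]
gripper_width: -0.003
gripper_force: 1.8
```

```bash
python3 -c "from h import *; lev()"
```

```text
t 9.6 jig [-54.  144.8] z 31.5 rot [3.141e+00 2.000e-03 2.380e+00] F [-0.7 -4.8  0.2] w -0.0025358656205662616
tool out angle 2.536 push,out -25.9 83.5
3418 lever value 1.57
```

carry_out --commands '[[0,[0.0021,0.0006,0],[0,0,-0.025]],[0,[0.0042,0.0012,0],[0,0,-0.05]],[0,[0.0058,0.0016,0],[0,0,-0.07]],[0,[0.0072,0.0019,0],[0,0,-0.085]],[0,[0.0072,0.0019,0],[0,0,-0.085]]]'

```text
t: 10.15
ee_pos: [0.6704, 0.0318, 0.0298]
tool_rot: [3.141, 0.001, 2.463]
wrist_force: [3.6, -2.2, 3.5]
gripper_width: -0.002
gripper_force: 2.3
```

```bash
python3 -c "from h import *; lev()"
```

```text
t 10.15 jig [-59.8 139.7] z 29.8 rot [3.141e+00 1.000e-03 2.463e+00] F [ 3.6 -2.2  3.5] w -0.0019982452425156005
tool out angle 2.62 push,out -25.5 83.6
3464 lever value 1.658
```

carry_out --commands '[[0,[0.001,0.0003,0],[0,0,-0.012]],[0,[0.002,0.0006,0],[0,0,-0.024]],[0,[0.003,0.0009,0],[0,0,-0.036]],[0,[0.003,0.0009,0],[0,0,-0.036]]]'

```text
t: 10.6
ee_pos: [0.6692, 0.0339, 0.0298]
tool_rot: [3.141, 0.002, 2.499]
wrist_force: [8.6, -5.7, 2.2]
gripper_width: 0.003
gripper_force: 4.9
```

carry_out --commands '[[0,[0.001,0.0003,0],[0,0,-0.012]],[0,[0.002,0.0006,0],[0,0,-0.024]],[0,[0.002,0.0006,0],[0,0,-0.024]]]'

```text
t: 10.9
ee_pos: [0.6686, 0.035, 0.0299]
tool_rot: [3.141, 0.004, 2.523]
wrist_force: [14.3, -10.0, -0.4]
gripper_width: 0.003
gripper_force: 8.6
```

```bash
python3 -c "from h import *; lev()"
```

```text
t 10.9 jig [-62.7 137.4] z 29.9 rot [3.141 0.004 2.523] F [ 14.3 -10.   -0.4] w 0.002828579256142594
tool out angle 2.68 push,out -27.0 83.5
3481 lever value 1.696
```

carry_out --commands '[[0,[-0.005,0,0],[0,0,0]],[0,[-0.02,0,0],[0,0,0]],[0,[-0.025,0,-0.04],[0,0,0]],[0,[-0.025,0,-0.08],[0,0,0]],[0,[-0.025,0,-0.12],[0,0,0]],[0,[-0.025,0,-0.16],[0,0,0]],[0,[-0.03,0,-0.17],[0,0,0]],[0,[-0.03,0,-0.17],[0,0,0]]]'

```text
t: 11.75
ee_pos: [0.692, 0.0186, 0.2007]
tool_rot: [3.14, 0.002, 2.523]
wrist_force: [0.8, -0.9, -0.7]
gripper_width: -0.002
gripper_force: 0.0
```

Run:
```python
from h import *
p=lev(); cv2.imwrite("pics/w4.png",p[:,:,::-1]); o,R=J()
P,C,p=cloud("wrist"); j=(P[:,:2]-o)@R*1e3; z=P[:,2]*1e3
k=(z>66)&(z<80)&(abs(j[:,1])<62)&(j[:,0]>-100)&(j[:,0]<48); q=j[k]; print("block",len(q),np.median(z[k]),np.percentile(q,[1,99],0).round(1).tolist())
for lo in range(-70,45,25):
    t=q[(q[:,0]>lo)&(q[:,0]<lo+25),1]; print(lo,np.percentile(t,[1.5,98.5]).round(1) if len(t) else 0)
```

```text
t 11.75 jig [-50.2 163. ] z 200.7 rot [3.140e+00 2.000e-03 2.523e+00] F [ 0.8 -0.9 -0.7] w -0.0023030818762096715
tool out angle 2.68 push,out -55.6 83.7
857 lever value 1.643
block 17333 73.75280806588893 [[-77.7, -43.6], [47.0, 50.1]]
-70 [-4.8 50.1]
-45 [-16.8  49.9]
-20 [-29.   49.7]
5 [-40.9  49.5]
30 [-46.6  49.4]
```

View pics/w4.png

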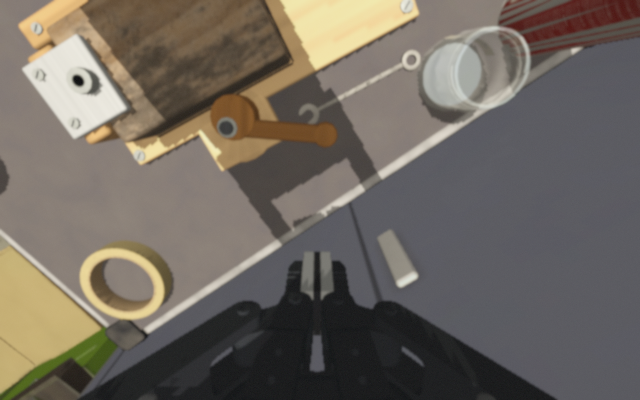

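The handle (320,133) is closed against the block, whose side is parallel to the fence with its edge at y ≈ 50 mm. The end is under the plate and the neighbouring things haven't moved. Handing in.

```bash
python3 -c "from bench import arm; print(arm.finish_job())"
```

```text
the job is handed in; nothing more can be done
None
```

I tipped the block, pushed it home against the end stop and clamped it with the cam (lever at about 1.64 rad), then handed the job in at about 12 s on the robot's clock; no verdict came back.

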